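Raise the caddy rail, hang the deep caddy in the gap and load the pepper mill

ROBOT

A 6-joint arm with a two-finger parallel gripper is mounted at the origin on a cart in front of the work surface, level with it; the furniture and walls round the work are solid. World frame = base frame: x ahead of the robot, y to its left, z up, the work surface at z = 0. Lengths are in m, angles in rad, forces in N, time in s.
With the tool pointing down it reaches from about 0.275 to 0.85 m from the base axis. Payload 19 kg.
Tool frame: the origin (TCP) lies midway between the tips of the shut fingers; the grasp point (between the pads) lies 19 mm behind it; z points along the fingers, y is the line along which they close (so a half turn about z gives the same grasp; the last joint's range is limited). The gripper opens to 85 mm and grips with 20 to 120 N. Pads are 22 mm wide; open, the fingers measure 114 mm over their backs; the gripper's body (76 mm by 85 mm) begins 54 mm behind the grasp point. The pads swing forward as they close: fully open they stand 13 mm farther back than shut.
Start: joints at [1.147, 0.15, 1.437, -0, 1.554, -0.134], TCP at [0.164, 0.551, 0.231] pointing down, gripper open.
Joint ranges: [-2.8, 2.8], [-0.68, 2.1], [0.12, 2.68], [-1.39, 4.53], [0.16, 2.79], [-2.81, 2.81]. Speed limits (rad/s): [1.89, 1.89, 2.22, 3.01, 3.01, 3.01].

INTERFACE

Orientations are given as a unit quaternion [x, y, z, w].
In Python, from cell import sense, get_image, close_job, find_in, tip_of gives the robot as it stands.
- The arm moves only by the tool send_rows, never from a script. Its argument "commands" is a list of rows, each a list of 7 numbers: the shift along the tool's x, y, z normalised to -1 to 1, where 1 is 10 cm, then the turn, a rotation vector about the tool's x, y, z normalised to -1 to 1, where 1 is 2 rad, then the opening, from 0 (shut) to 1 (fully open). A call has 1 to 12 rows; each row shifts and turns the commanded pose from where the row before left it, along the tool's axes as they then stand; what a row does not reach is not made up. A row lasts 1/10 s, in which the tool goes at most 50 mm and 8.59 degrees, less where a joint would pass 70% of its speed; a pose out of reach is approached as far as the arm can. A call with a number of a shift or a turn outside -1 to 1 is refused whole. A call with a gripper value outside its range is refused whole. The fingers move at their own pace and stop on an object; "grip_force" is the grip in N (left out, the last holds). Time passes only in rows, so rows that do not move let the fingers close. It gives the time, the measured TCP pose, the force, the opening and the grip force at its end, in the units of the state.
- sense(): the state, without advancing time (a new reading comes with each control period).
- get_image(name): name is "scene" or "top" or "wrist"; returns a dict with "img" (420x560x3 uint8, blue, green, red), "camera_matrix" (3x3 intrinsics, pixels), "T" (4x4, takes a point from camera to world coordinates); the wrist camera has in their place "hand_eye" (4x4, takes a point from camera to tool coordinates, whose origin is the TCP and whose axes are the flange's). Camera axes: x right, y down, z forward; pixel columns grow to the right and rows downward; lengths in m; the calibration is good to about 2 mm. A picture is of the moment at which its call begins: read the wrist's pose just before it. There is no depth.
- close_job(): hands the job in; it is judged then, once.
Trained networks look in a picture, given as the dict that the camera call returned (one of the last four; its "shot" number tells which), for a name from the list of things; names that differ only in an ending like _2 or _b are one class to them, and where a whole thing is asked for, a point or a joint stands for the part that bears it (a point fixed in the world has none). Each returns a list of dicts, best first, with "p" (0 to 1); they miss things now and then, are a little off and sometimes report something else, mostly with a low value. They report only what shows in the picture. A call takes as long as a camera call. They do not tell look-alikes from the thing itself.
- find_in(picture, label): "centre" ([x, y, z] in m, in world coordinates, good to about 4 mm: the middle of the surface that is visible of it).
- tip_of(picture, label): "centre" ([x, y, z] in m, in world coordinates, good to about 4 mm: a listed point, or the origin of a listed thing).
The state is a dict: "time": time; "joint_pos": joint angles; "joint_vel": joint speeds; "joint_efforts": joint torques, N m; "tool_pos": TCP position; "tool_rot": TCP orientation; "ft_force": force on the tool from outside, world axes, zero at the start; "moment": the same for the moment, N m; "opening": finger opening in m; "finger_force": force on a finger pad.
Only numpy, scipy, OpenCV 4.12 (cv2) and the standard library are available. Lean on these libraries where they do the work, as an engineer would, in place of code of your own. Each camera call takes 0.05 s, during which the arm holds its last target. There are 200 camera calls.

TASK

Pull the stand's rail up by its red grip until the yellow lock button clicks out and it stays up by itself; the two white caddies ride along. Then hang the empty green caddy on the rail in the gap between the white ones, hook fully home, without knocking them off the rail, and finally stand the nearer pepper mill upright in the hung green caddy. Leave the lime, the timer and the garlic alone.

Things in the scene. Friction and masses are not known exactly. Their poses are not given: they have to be found in the camera images.
- rack: Fixed dark steel stand: base plate 160 x 180 x 10 mm with a 26 mm square upright sleeve, 98 mm high. Origin: on the worktop under the sleeve's axis. Its -x points to the front (towards the robot), y along the rail, z up. A telescoping mast (18 mm square) slides straight up out of the sleeve and carries the rail 45 mm in front of its axis.
- mast (a joint): Height by which the mast has been pulled up, m: 0 stowed (start), end stop 0.064. It moves straight up; pulling takes about 12 N with the white caddies on it. It locks at about 0.060: pull to the end stop and let go, it settles on the button. Unlocked it sinks back by its weight.
- lock_button (a joint): Travel of the yellow 8 mm spring button on the mast's left (+y) side, m: 0 while it is pressed in and hidden inside the sleeve, 0.008 when it has clicked out through the hole near the sleeve's top. It springs out by itself when the mast is high enough.
- mast_grip (a point): Centre of the red grip on top of the mast, a rounded block 20 (x) x 26 (y) x 30 mm high, on the mast's axis. Moves with the mast; axes as the rack's. Starts about 145 mm above the worktop.
- rail_top (a point): Middle of the rail's upper edge; the rail is a level flat bar 270 mm long along the rack's y, 8 mm thick (x), 14 mm high. A second bar, 12 mm high, runs 57 mm below it (middle to middle), flush with it in front, for the caddies' backs to lean on. Two arms 43 mm left and right of the middle join it to the mast. Moves with the mast; axes as the rack's. Starts 115 mm above the worktop.
- deep_caddy: Loose green caddy, about 0.16 kg, upright on the worktop: open box 80 x 80 x 80 mm, walls and floor 3 mm, weight mostly in front of its grip tab. Origin: centre of the underside; -x its front, z up. The strap at the middle of its back ends in a hook 40 mm wide (y). Hung, it leans up to 0.13 rad. Too deep to hang while the rail is stowed.
- deep_caddy_hook (a point): Middle of the roof of the green caddy's hook, at [47.5, 0, 115] mm in its body's frame; lies on the rail's top when hung. The slot under it, open below, is 15 mm wide (x 40 to 55 mm); its rear lip reaches 27 mm down, the lowest 12 mm flared 4 mm backwards.
- deep_caddy_grip (a point): Grip point of the green caddy, inside the black tab that stands on the hook: tab 10 (x) x 22 (y) x 34 mm high, from 120 to 154 mm above the underside; the point is 141 mm above the underside, in its body's frame at [47.5, 0, 141] mm.
- left_caddy: Loose white plastic caddy, open box 60 (x) x 70 (y) x 50 mm high with 3 mm walls, that hangs on the rail to the left (+y of the rack) of the empty gap. Same hook and tab as the deep caddy: slot roof 85 mm above its underside, tab top 124 mm. Origin: centre of the underside; -x is its front, z up.
- left_caddy_hook (a point): Point in the middle of the roof of the hook's slot of the left white caddy; it comes to lie on top of the rail when the caddy hangs.
- right_caddy: Loose white plastic caddy, open box 60 (x) x 70 (y) x 50 mm high with 3 mm walls, that hangs on the rail to the right (-y of the rack) of the empty gap. Same hook and tab as the deep caddy: slot roof 85 mm above its underside, tab top 124 mm. Origin: centre of the underside; -x is its front, z up.
- right_caddy_hook (a point): Point in the middle of the roof of the hook's slot of the right white caddy; it comes to lie on top of the rail when the caddy hangs.
- pepper_mill: Loose dark wooden pepper mill on the free worktop in front (another like it stands far off at the right and is not meant), upright, 58 mm in diameter at the foot, 170 mm tall, 0.18 kg. Round head 49 mm wide from 123 to 159 mm above the foot, small metal nut 12 mm wide on top. Origin: centre of the underside, z up.
- lime: Lime, 60 x 48 x 48 mm, bystander. Origin at its underside.
- timer: Round white and red kitchen timer, 65 x 65 x 48 mm, bystander. Origin at its underside.
- garlic: Garlic bulb, 60 x 57 x 58 mm, bystander. Origin at its underside.
There are look-alikes about, which are no part of the job. Leave any orange or purple look-alike of the pepper_mill alone.

How it is judged:
By the outcome, as a careful person would: the job done as asked, in the order asked, and still so for the second after the job is handed in, with the robot touching nothing.
It also fails if it takes over 72 s, if anything falls off the work surface, if the arm or the gripper's body presses on something with over 40 N, if the wrist force passes 120 N, or if a joint passes its speed limit or range.

## Working session

There is one attempt and no reset: what is moved stays moved. The work goes in short steps, Python scripts to look and compute and a tool call to move; the robot and the scene stay as the last step left them, time stands still between calls to the robot, and variables do not carry over. Pictures are saved under pics/ and viewed, at most 15 in all, crops included, and the job is handed in when it is done.

Besides the shell and the picture viewer there is one more tool, called as a command line: name --pt "numbers of a row" for each row, then --argument value for the rest. send_rows: Moves the arm, as the interface text tells. Scaled input: -1 to 1 covers 10 cm each way for a shift and 2 rad each way for a turn. Its arguments: {"type":"object","properties":{"commands":{"type":"array"},"grip_force":{"type":"number"}},"required":["commands"]}

```bash
ls; mkdir -p pics; cat > h.py <<'E'
import numpy as np,cv2
from cell import sense,get_image,close_job,find_in,tip_of
from scipy.spatial.transform import Rotation as R
def st():
    s=sense();r=R.from_quat(s['tool_rot']);print('t',round(s['time'],2),'pos',np.round(s['tool_pos'],4),'F',np.round(s['ft_force'],1),'open',round(s['opening'],4),'ff',np.round(s['finger_force'],1));print(np.round(r.as_matrix(),3).tolist());return s
def look(n,labels,wh='tip'):
    p=get_image(n)
    for l in labels:
        for f,nm in((tip_of,'tip'),(find_in,'find')):
            if nm in wh: print(n,nm,l,[(np.round(d['centre'],4).tolist(),round(d['p'],2)) for d in f(p,l)][:3])
    return p
E
python3 - <<'E'
from h import *
st()
L=['rack','mast_grip','rail_top','deep_caddy','deep_caddy_hook','deep_caddy_grip','left_caddy_hook','right_caddy_hook','pepper_mill','lime','timer','garlic']
for n in('scene','top'):
    p=look(n,L); cv2.imwrite(f'pics/{n}0.png',p['img']); print(p['T'].round(3).tolist())
E
```

```text
pics
t 0.0 pos [0.1642 0.5508 0.2307] F [-0.2  0.8 -0.3] open 0.0854 ff 0.0
[[-0.958, 0.286, -0.0], [0.286, 0.958, -0.001], [0.0, -0.001, -1.0]]
scene tip rack [([0.61, 0.0464, -0.0], 0.83)]
scene tip mast_grip [([0.3671, 0.0972, -0.0012], 0.74), ([0.6122, 0.0486, 0.1434], 0.55)]
scene tip rail_top [([0.5669, 0.0515, 0.11], 0.83)]
scene tip deep_caddy [([0.436, -0.2858, -0.0043], 0.77), ([0.6109, 0.0449, 0.1431], 0.5)]
scene tip deep_caddy_hook [([0.4802, -0.3078, 0.1133], 0.93), ([0.6332, -0.3614, -0.0019], 0.42)]
scene tip deep_caddy_grip [([0.4807, -0.3049, 0.1348], 0.85)]
scene tip left_caddy_hook [([0.5711, 0.1375, 0.1156], 0.72), ([0.6111, 0.049, 0.0028], 0.71)]
scene tip right_caddy_hook [([0.5596, -0.0392, 0.1167], 0.78)]
scene tip pepper_mill [([0.3856, 0.3257, -0.0004], 0.86), ([0.3748, 0.4273, 0.0025], 0.83), ([0.4915, 0.2899, -0.0012], 0.59)]
scene tip lime [([0.3678, 0.0982, 0.0012], 0.71), ([0.4314, -0.2846, -0.0034], 0.58)]
scene tip timer [([0.3638, -0.061, 0.0002], 0.93)]
scene tip garlic [([0.6324, -0.3619, -0.0019], 0.76)]
[[0.573, -0.393, 0.719, -0.372], [-0.819, 
[... 384 characters left out ...]
5, 0.1381], 0.57)]
top tip left_caddy_hook [([0.5714, 0.1348, 0.1175], 0.96), ([0.366, -0.0634, -0.0002], 0.57)]
top tip right_caddy_hook [([0.5557, -0.0406, 0.1132], 0.67)]
top tip pepper_mill [([0.4893, 0.2937, 0.0008], 0.87), ([0.3871, 0.3181, 0.0013], 0.72), ([0.3753, 0.4263, 0.0024], 0.64)]
top tip lime [([0.3645, 0.0987, -0.0002], 0.59), ([0.5551, -0.0383, 0.1139], 0.43)]
top tip timer [([0.3684, -0.0652, -0.0016], 0.7), ([0.4883, 0.2963, 0.0013], 0.6), ([0.4329, -0.2861, 0.0008], 0.51)]
top tip garlic [([0.6325, -0.3593, -0.0028], 0.77), ([0.5649, 0.0529, 0.1153], 0.46)]
[[-0.024, -0.984, 0.178, 0.24], [-1.0, 0.025, 0.005, 0.015], [-0.009, -0.178, -0.984, 1.583], [0.0, 0.0, 0.0, 1.0]]
```

View pics/scene0.png

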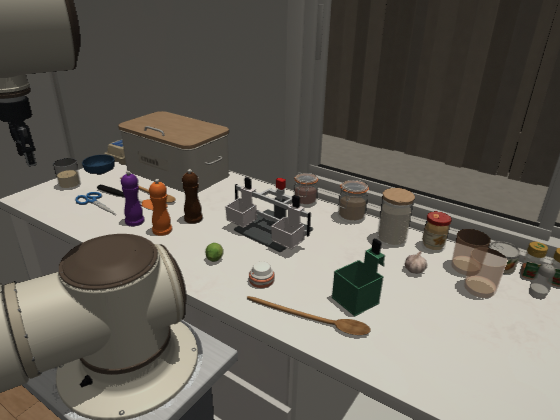

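View pics/top0.png

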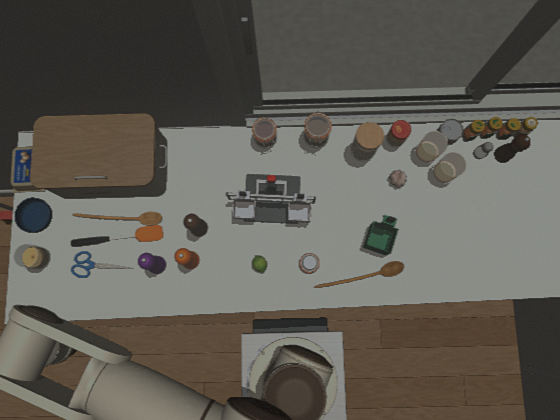

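The scene image shows four mill-like things. Purple is at (133,200), orange at (160,208) and dark wood at (192,197), which is about (0.49, 0.29) in the world. A second dark one is far right, at top-view (512,148). The near dark one fits the description. The rack is at scene (270,215) with its rail yawed about -0.08 rad, and the green caddy is at (358,285). I'll confirm both in one crop and plan the first move.

```bash
cat >> h.py <<'E'
def go(target,yaw,s=None):
    """turn then shift to reach TCP target; yaw: angle of tool y from world y (ccw), tool down"""
    s=s or sense(); r=R.from_quat(s['tool_rot'])
    best=None
    for k in(0,np.pi):
        c,q=np.cos(yaw+k),np.sin(yaw+k)
        y=np.array([-q,c,0]);z=np.array([0,0,-1.]);x=np.cross(y,z)
        g=R.from_matrix(np.c_[x,y,z]); rv=(r.inv()*g).as_rotvec()
        if best is None or np.linalg.norm(rv)<np.linalg.norm(best[0]): best=(rv,g)
    rv,g=best; d=g.inv().apply(np.array(target)-s['tool_pos'])
    print('turn units',np.round(rv/2,4),'shift units',np.round(d*10,3),'j',np.round(s['joint_pos'],2))
E
python3 - <<'E'
from h import *
im=cv2.imread('pics/scene0.png')[150:270,110:330]
cv2.imwrite('pics/crop.png',cv2.resize(im,None,fx=3.6,fy=3.6,interpolation=3))
go([.611,.048,.24],-.08)
E
```

```text
turn units [-0.     -0.     -0.1049] shift units [-4.855 -4.657 -0.087] j [ 1.15  0.15  1.44 -0.    1.55 -0.13]
```

View pics/crop.png

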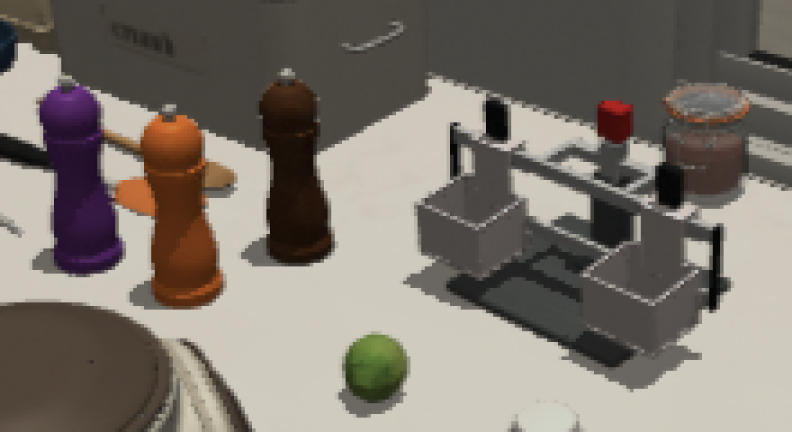

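The crop confirms it: the near dark wooden mill is at crop (295,165), next to the purple and orange look-alikes. The rack's red grip is at (615,120). Moving above the grip.

send_rows --pt "0 0 0 0 0 -0.0525 1" --pt "0 0 0 0 0 -0.0525 1" --pt "-0.48 -0.46 0 0 0 0 1" --pt "-0.48 -0.46 0 0 0 0 1" --pt "-0.48 -0.46 0 0 0 0 1" --pt "-0.48 -0.46 0 0 0 0 1" --pt "-0.48 -0.46 0 0 0 0 1" --pt "-0.48 -0.46 0 0 0 0 1" --pt "-0.48 -0.46 0 0 0 0 1" --pt "-0.48 -0.46 0 0 0 0 1"

```text
time: 2.3
tool_pos: [0.4311, 0.2503, 0.2316]
tool_rot: [0.04, 0.999, 0.0, 0.0]
ft_force: [0.6, 1.4, -0.3]
opening: 0.0855
finger_force: 0.0
```

```bash
python3 - <<'E'
from h import *
st(); go([.611,.048,.24],-.08)
E
```

```text
t 2.3 pos [0.4311 0.2503 0.2316] F [ 0.6  1.4 -0.3] open 0.0855 ff 0.0
[[-0.997, 0.08, 0.001], [0.08, 0.997, 0.0], [-0.001, 0.0, -1.0]]
turn units [0.0001 0.0003 0.0001] shift units [-1.955 -1.873 -0.084] j [ 0.37 -0.01  1.61 -0.    1.54 -1.12]
```

send_rows --pt "-0.325 -0.31 0 0 0 0 1" --pt "-0.325 -0.31 0 0 0 0 1" --pt "-0.325 -0.31 0 0 0 0 1" --pt "-0.325 -0.31 0 0 0 0 1" --pt "-0.325 -0.31 0 0 0 0 1" --pt "-0.325 -0.31 0 0 0 0 1" --pt "0 0 0 0 0 0 1" --pt "0 0 0 0 0 0 1"

```text
time: 3.1
tool_pos: [0.6099, 0.0504, 0.2307]
tool_rot: [0.041, 0.999, 0.0, -0.001]
ft_force: [0.4, 0.6, 1.0]
opening: 0.0853
finger_force: 0.0
```

```bash
python3 - <<'E'
from h import *
s=st()
L=['mast_grip','rail_top','left_caddy_hook','right_caddy_hook']
look('wrist',L); look('top',L)
go([.611,.048,.128],-.08)
E
```

```text
t 3.1 pos [0.6099 0.0504 0.2307] F [0.4 0.6 1. ] open 0.0853 ff 0.0
[[-0.997, 0.081, -0.001], [0.081, 0.997, 0.0], [0.001, 0.0, -1.0]]
wrist tip mast_grip [([0.6101, 0.0502, 0.146], 0.69), ([0.5262, -0.034, 0.0283], 0.33)]
wrist tip rail_top [([0.5678, 0.0517, 0.1164], 0.64), ([0.571, 0.1312, 0.1164], 0.63)]
wrist tip left_caddy_hook [([0.5706, 0.1359, 0.1164], 0.85)]
wrist tip right_caddy_hook [([0.5561, -0.0334, 0.1157], 0.65)]
top tip mast_grip [([0.6153, 0.0462, 0.146], 0.81), ([0.5673, 0.0543, 0.113], 0.48), ([0.4338, -0.2862, 0.0003], 0.27)]
top tip rail_top [([0.5656, 0.0537, 0.1152], 0.67)]
top tip left_caddy_hook [([0.5729, 0.1356, 0.1188], 0.51)]
top tip right_caddy_hook [([0.5574, -0.0403, 0.1149], 0.59)]
turn units [-0.      0.0001  0.0003] shift units [-0.017 -0.033  1.035] j [-0.04  0.23  1.35 -0.    1.57 -1.53]
```

send_rows --pt "-0.01 -0.02 0.3 0 0 0 1" --pt "0 0 0.3 0 0 0 1" --pt "0 0 0.25 0 0 0 1" --pt "0 0 0.15 0 0 0 1" --pt "0 0 0 0 0 0 0" --pt "0 0 0 0 0 0 0" --pt "0 0 0 0 0 0 0" --pt "0 0 0 0 0 0 0" --pt "0 0 0 0 0 0 0" --pt "0 0 0 0 0 0 0" --pt "0 0 0 0 0 0 0" --grip_force 80

```text
time: 4.7
tool_pos: [0.6111, 0.0498, 0.1328]
tool_rot: [0.04, 0.999, 0.001, 0.001]
ft_force: [-1.4, 6.7, 8.3]
opening: 0.0245
finger_force: 79.4
```

send_rows --pt "0 0 -0.08 0 0 0 0" --pt "0 0 -0.08 0 0 0 0" --pt "0 0 -0.08 0 0 0 0" --pt "0 0 -0.08 0 0 0 0" --pt "0 0 -0.08 0 0 0 0" --pt "0 0 -0.08 0 0 0 0" --pt "0 0 -0.08 0 0 0 0" --pt "0 0 -0.06 0 0 0 0" --pt "0 0 0 0 0 0 0"

```text
time: 5.6
tool_pos: [0.611, 0.0498, 0.1941]
tool_rot: [0.04, 0.999, 0.001, 0.001]
ft_force: [3.6, 7.2, -1.8]
opening: 0.0249
finger_force: 80.8
```

send_rows --pt "0 0 -0.02 0 0 0 0" --pt "0 0 -0.02 0 0 0 0" --pt "0 0 -0.01 0 0 0 0" --pt "0 0 0 0 0 0 0" --pt "0 0 0 0 0 0 0"

```text
time: 6.1
tool_pos: [0.611, 0.0499, 0.197]
tool_rot: [0.04, 0.999, 0.001, -0.0]
ft_force: [12.1, 7.0, -21.2]
opening: 0.0243
finger_force: 83.3
```

send_rows --pt "0 0 0.03 0 0 0 0" --pt "0 0 0.02 0 0 0 0" --pt "0 0 0 0 0 0 0"

```text
time: 6.4
tool_pos: [0.611, 0.0498, 0.1934]
tool_rot: [0.04, 0.999, 0.001, 0.001]
ft_force: [7.3, 6.5, -7.9]
opening: 0.0246
finger_force: 85.4
```

```bash
python3 - <<'E'
from h import *
st(); p=look('scene',['mast_grip','rail_top','left_caddy_hook','right_caddy_hook','lock_button'])
cv2.imwrite('pics/s1.png',cv2.resize(p['img'][150:270,200:340],None,fx=4,fy=4,interpolation=3))
E
```

```text
t 6.4 pos [0.611  0.0498 0.1934] F [ 7.3  6.5 -7.9] open 0.0246 ff 85.4
[[-0.997, 0.079, 0.001], [0.079, 0.997, 0.001], [-0.001, 0.001, -1.0]]
scene tip mast_grip [([0.6084, 0.0463, -0.0003], 0.54), ([0.6316, -0.361, -0.0027], 0.15)]
scene tip rail_top [([0.5664, 0.0549, 0.1748], 0.65), ([0.6328, -0.3616, -0.0031], 0.32)]
scene tip left_caddy_hook [([0.5702, 0.14, 0.1772], 0.78)]
scene tip right_caddy_hook [([0.5591, -0.0386, 0.1784], 0.63), ([0.3662, -0.061, 0.0033], 0.49)]Traceback (most recent call last):
  File "<stdin>", line 2, in <module>
  File "h.py", line 10, in look
    if nm in wh: print(n,nm,l,[(np.round(d['centre'],4).tolist(),round(d['p'],2)) for d in f(p,l)][:3])
                                                                                           ~^^^^^
ValueError: it knows: deep_caddy, deep_caddy_grip, deep_caddy_hook, garlic, left_caddy, left_caddy_hook, lime, mast_grip, pepper_mill, rack, rail_top, right_caddy, right_caddy_hook, timer
```

send_rows --pt "0 0 0.02 0 0 0 0" --pt "0 0 0.02 0 0 0 0" --pt "0 0 0 0 0 0 0"

```text
time: 6.95
tool_pos: [0.6111, 0.0499, 0.1917]
tool_rot: [0.04, 0.999, 0.001, 0.002]
ft_force: [-2.5, 7.6, 15.7]
opening: 0.0248
finger_force: 88.6
```

```bash
python3 - <<'E'
from h import *
st(); p=look('scene',['rail_top'])
cv2.imwrite('pics/s1.png',cv2.resize(p['img'][150:270,200:340],None,fx=4,fy=4,interpolation=3))
E
```

```text
t 6.95 pos [0.6111 0.0499 0.1917] F [-2.5  7.6 15.7] open 0.0248 ff 88.6
[[-0.997, 0.079, 0.003], [0.079, 0.997, 0.001], [-0.003, 0.001, -1.0]]
scene tip rail_top [([0.5663, 0.0556, 0.1727], 0.8), ([0.4784, -0.3046, 0.1367], 0.63)]
```

View pics/s1.png

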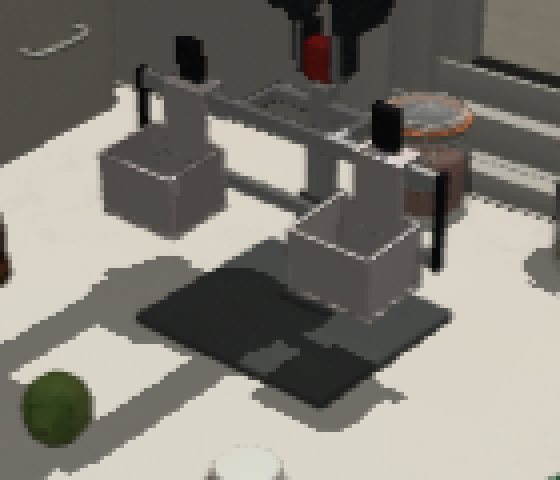

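The rail is up with both caddies on it, and it resists a downward push at about 59–60 mm, so it is locked. Releasing and rising.

send_rows --pt "0 0 -0.01 0 0 0 0" --pt "0 0 0 0 0 0 1" --pt "0 0 0 0 0 0 1" --pt "0 0 0 0 0 0 1" --pt "0 0 0 0 0 0 1" --pt "0 0 0 0 0 0 1" --pt "0 0 -0.25 0 0 0 1" --pt "0 0 -0.4 0 0 0 1" --pt "0 0 -0.2 0 0 0 1"

```text
time: 7.95
tool_pos: [0.6109, 0.049, 0.2785]
tool_rot: [0.04, 0.999, -0.0, 0.001]
ft_force: [0.3, 0.1, 0.3]
opening: 0.0855
finger_force: 0.0
```

```bash
python3 - <<'E'
from h import *
st(); look('top',['rail_top','mast_grip','left_caddy_hook','right_caddy_hook','deep_caddy','deep_caddy_grip','deep_caddy_hook']);look('scene',['rail_top','mast_grip','left_caddy_hook','right_caddy_hook'])
go([.479,-.307,.28],-.45)
go([.479,-.307,.28],-.45+np.pi/2)
E
```

```text
t 7.95 pos [0.6109 0.049  0.2785] F [0.3 0.1 0.3] open 0.0855 ff 0.0
[[-0.997, 0.08, 0.003], [0.08, 0.997, -0.0], [-0.003, -0.0, -1.0]]
top tip rail_top [([0.5648, 0.0535, 0.1725], 0.69)]
top tip mast_grip [([0.6115, 0.0464, 0.2036], 0.84)]
top tip left_caddy_hook [([0.5725, 0.136, 0.1821], 0.62)]
top tip right_caddy_hook [([0.5582, -0.0413, 0.1727], 0.84)]
top tip deep_caddy [([0.4323, -0.2858, 0.0013], 0.67)]
top tip deep_caddy_grip [([0.4791, -0.3033, 0.1379], 0.91), ([0.5319, -0.0354, 0.0874], 0.71), ([0.5686, 0.0505, 0.1734], 0.52)]
top tip deep_caddy_hook [([0.4767, -0.3066, 0.1141], 0.74)]
scene tip rail_top [([0.5663, 0.0563, 0.1734], 0.65)]
scene tip mast_grip [([0.611, 0.0506, 0.2002], 0.91)]
scene tip left_caddy_hook [([0.5742, 0.1379, 0.1759], 0.61)]
scene tip right_caddy_hook [([0.5586, -0.0405, 0.1762], 0.69)]
turn units [-1.000e-04 -2.000e-04  1.851e-01] shift units [-0.365 -3.778 -0.05 ] j [-0.05  0.22  1.27 -0.    1.65 -1.54]
turn units [ 1.000e-04 -2.000e-04 -6.003e-01] shift units [ 3.778 -0.365 -0.05 ] j [-0.05  0.22  1.27 -0.    1.65 -1.54]
```

send_rows --pt "0 0 0 0 0 0.074 1" --pt "0 0 0 0 0 0.074 1" --pt "0 0 0 0 0 0.074 1" --pt "0 0 0 0 0 0.074 1" --pt "0 0 0 0 0 0.074 1" --pt "0 0 0 0 0 0.074 1" --pt "0 0 0 0 0 0.074 1" --pt "0 0 0 0 0 0.074 1" --pt "0 0 0 0 0 0.074 1" --pt "0 0 0 0 0 0.074 1" --pt "0 0 0 0 0 0.074 1" --pt "0 0 0 0 0 0.074 1"

```text
time: 9.8
tool_pos: [0.6105, 0.0491, 0.2752]
tool_rot: [0.802, 0.597, -0.0, 0.0]
ft_force: [0.1, 0.1, 0.1]
opening: 0.0855
finger_force: 0.0
```

```bash
python3 - <<'E'
from h import *
st(); go([.479,-.306,.28],-.45-np.pi/2)
E
```

```text
t 9.8 pos [0.6105 0.0491 0.2752] F [0.1 0.1 0.1] open 0.0855 ff 0.0
[[0.287, 0.958, -0.0], [0.958, -0.287, -0.0], [-0.0, -0.0, -1.0]]
turn units [-0.      0.0001  0.0795] shift units [-3.769  0.36  -0.048] j [-0.05  0.22  1.27 -0.    1.65  0.25]
```

send_rows --pt "0 0 0 0 0 0.073 1" --pt "-0.4 0.04 0 0 0 0.006 1" --pt "-0.42 0.04 0 0 0 0 1" --pt "-0.42 0.04 0 0 0 0 1" --pt "-0.42 0.04 0 0 0 0 1" --pt "-0.42 0.04 0 0 0 0 1" --pt "-0.42 0.04 0 0 0 0 1" --pt "-0.42 0.04 0 0 0 0 1" --pt "-0.42 0.04 0 0 0 0 1" --pt "-0.42 0.04 0 0 0 0 1" --pt "0 0 0 0 0 0 1" --pt "0 0 0 0 0 0 1"

```text
time: 11.0
tool_pos: [0.4819, -0.3069, 0.2751]
tool_rot: [0.846, 0.534, -0.0, -0.0]
ft_force: [-0.3, -1.0, -0.9]
opening: 0.0851
finger_force: 0.0
```

```bash
python3 - <<'E'
from h import *
s=st()
for i in range(2): p=look('wrist',['deep_caddy','deep_caddy_hook','deep_caddy_grip'])
cv2.imwrite('pics/w1.png',p['img'])
go([.479,-.306,.122],-.45-np.pi/2)
E
```

```text
t 11.0 pos [ 0.4819 -0.3069  0.2751] F [-0.3 -1.  -0.9] open 0.0851 ff 0.0
[[0.43, 0.903, -0.0], [0.903, -0.43, 0.0], [0.0, -0.0, -1.0]]
wrist tip deep_caddy [([0.4335, -0.2905, 0.0022], 0.59)]
wrist tip deep_caddy_hook [([0.4788, -0.3049, 0.1147], 0.57)]
wrist tip deep_caddy_grip [([0.481, -0.3039, 0.1339], 0.62)]
wrist tip deep_caddy [([0.4318, -0.2902, 0.0009], 0.94)]
wrist tip deep_caddy_hook [([0.476, -0.3068, 0.1152], 0.74)]
wrist tip deep_caddy_grip [([0.4782, -0.3071, 0.1355], 0.9)]
turn units [0.0001 0.0001 0.004 ] shift units [-0.019 -0.031  1.534] j [-0.7   0.13  1.37 -0.    1.64 -0.26]
```

View pics/w1.png

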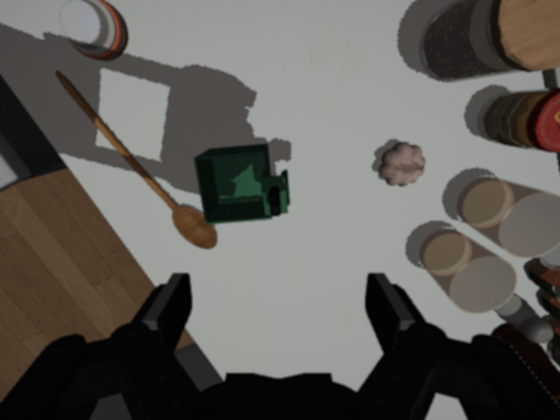

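The green caddy is at about (235,185) in the wrist image, with its tab at (278,193). I'll get its yaw from the rim, which lies at z = 80 mm.

```bash
python3 - <<'E'
from h import *
s=sense(); p=get_image('wrist'); im=p['img']
T=np.eye(4);T[:3,:3]=R.from_quat(s['tool_rot']).as_matrix();T[:3,3]=s['tool_pos'];W=T@p['hand_eye'];K=p['camera_matrix']
hsv=cv2.cvtColor(im,cv2.COLOR_BGR2HSV); m=((hsv[...,0]>60)&(hsv[...,0]<95)&(hsv[...,1]>110)).astype(np.uint8)*255
m[:, 300:]=0; m[:120]=0;m[260:]=0
pts=np.argwhere(m>0)[:,::-1].astype(float)
d=np.c_[pts,np.ones(len(pts))]@np.linalg.inv(K).T@W[:3,:3].T
for z in(.08,):
    q=W[:3,3]+d*((z-W[2,3])/d[:,2])[:,None]
    # model fit: square 80x80, maximise overlap with bounding in yaw: print extents
    for yaw in np.arange(-.6,-.24,.05):
        c,sn=np.cos(yaw),np.sin(yaw); u=q[:,0]*c+q[:,1]*sn; v=-q[:,0]*sn+q[:,1]*c
        print(round(yaw,2),np.percentile(v,[1,3,97,99]).round(4),round(np.ptp(np.percentile(v,[1,99])),4),np.percentile(u,[1]).round(4))
cv2.imwrite('pics/wm.png',np.hstack([cv2.resize(x[130:240,180:310],None,fx=3,fy=3,interpolation=3) for x in(im*2,cv2.merge([m]*3))]))
E
```

```text
-0.6 [-0.0334 -0.0288  0.0513  0.0551] 0.0885 [0.4811]
-0.55 [-0.0586 -0.0546  0.0247  0.0282] 0.0868 [0.4815]
-0.5 [-0.0837 -0.0804 -0.0019  0.0012] 0.0849 [0.4809]
-0.45 [-0.1091 -0.1064 -0.0283 -0.026 ] 0.0831 [0.479]
-0.4 [-0.1342 -0.1321 -0.0543 -0.0523] 0.0819 [0.4755]
-0.35 [-0.1596 -0.1576 -0.0801 -0.0783] 0.0814 [0.4702]
-0.3 [-0.185  -0.1828 -0.1057 -0.1038] 0.0812 [0.4634]
-0.25 [-0.2106 -0.2078 -0.1308 -0.1285] 0.0821 [0.4548]
```

View pics/wm.png

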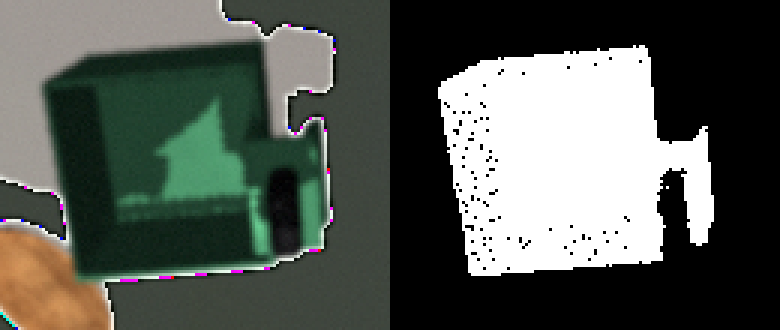

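```bash
python3 - <<'E'
from h import *
s=sense(); p=get_image('wrist')
T=np.eye(4);T[:3,:3]=R.from_quat(s['tool_rot']).as_matrix();T[:3,3]=s['tool_pos'];W=T@p['hand_eye'];K=p['camera_matrix']
def w(u,z):
    d=W[:3,:3]@np.linalg.inv(K)@[u[0],u[1],1]; return W[:3,3]+d*(z-W[2,3])/d[2]
a,b,c,d=[w(u,.08) for u in((195,158.3),(206,222.7),(268.3,217.3),(268,144))]
for v in(a-b,c-b,d-a,d-c): print(np.linalg.norm(v),np.arctan2(v[1],v[0]))
print(a,b,c,d,'tab top',w((279,192),.154), W[:3,3])
E
```

```text
0.07656096452109702 1.21043992168556
0.0743828328050462 -0.3506559329186038
0.08239568277161528 -0.2527581705993984
0.08502293756506847 1.121643129540958
[ 0.41150602 -0.24077684  0.08      ] [ 0.38451003 -0.31242039  0.08      ] [ 0.45436649 -0.33797192  0.08      ] [ 0.49128369 -0.26138198  0.08      ] tab top [ 0.48746666 -0.29699359  0.154     ] [ 0.51785616 -0.23087247  0.41923811]
```

The rim edges give a yaw of about -0.36, and the tab is at (0.479, -0.307).

```bash
python3 - <<'E'
from h import *
go([.479,-.307,.126],-.36-np.pi/2)
E
```

```text
turn units [ 0.0001  0.0001 -0.0412] shift units [-0.023 -0.029  1.494] j [-0.7   0.13  1.37 -0.    1.64 -0.26]
```

send_rows --pt "0 0 0 0 0 -0.041 0.6" --pt "-0.02 -0.03 0.35 0 0 0 0.6" --pt "0 0 0.4 0 0 0 0.6" --pt "0 0 0.4 0 0 0 0.6" --pt "0 0 0.25 0 0 0 0.6" --pt "0 0 0.09 0 0 0 0.6" --pt "0 0 0 0 0 0 0" --pt "0 0 0 0 0 0 0" --pt "0 0 0 0 0 0 0" --pt "0 0 0 0 0 0 0" --pt "0 0 0 0 0 0 0" --pt "0 0 0 0 0 0 0" --grip_force 70

```text
time: 12.7
tool_pos: [0.4793, -0.3075, 0.1282]
tool_rot: [0.823, 0.569, 0.0, 0.001]
ft_force: [-1.1, 1.0, 7.1]
opening: 0.0086
finger_force: 68.8
```

send_rows --pt "0 0 0 0 0 0 0" --pt "0 0 -0.05 0 0 0 0" --pt "0 0 -0.3 0 0 0 0" --pt "0 0 -0.4 0 0 0 0" --pt "0 0 -0.4 0 0 0 0" --pt "0 0 -0.3 0 0 0 0" --pt "0 0 0 0 0 0 0"

```text
time: 13.4
tool_pos: [0.4797, -0.3077, 0.2768]
tool_rot: [0.823, 0.569, 0.001, 0.004]
ft_force: [-0.2, -0.1, -2.0]
opening: 0.0086
finger_force: 68.6
```

```bash
python3 - <<'E'
from h import *
s=st()
for n in('top','scene'): p=look(n,['deep_caddy','deep_caddy_hook','deep_caddy_grip'])
go([.567,.05,.27],-.08-np.pi/2)
cv2.imwrite('pics/s2.png',cv2.resize(p['img'][180:330,220:440],None,fx=3.5,fy=3.5,interpolation=3))
E
```

```text
t 13.4 pos [ 0.4797 -0.3077  0.2768] F [-0.2 -0.1 -2. ] open 0.0086 ff 68.6
[[0.353, 0.936, 0.006], [0.936, -0.353, -0.005], [-0.003, 0.007, -1.0]]
top tip deep_caddy [([0.4352, -0.289, 0.1461], 0.92), ([0.6334, -0.3616, -0.0025], 0.3), ([0.4766, -0.3059, 0.2858], 0.17)]
top tip deep_caddy_hook [([0.4797, -0.3059, 0.2631], 0.89)]
top tip deep_caddy_grip [([0.4749, -0.3058, 0.2885], 0.8)]
scene tip deep_caddy [([0.4341, -0.2859, 0.1407], 0.87)]
scene tip deep_caddy_hook [([0.4815, -0.3044, 0.2569], 0.95), ([0.4945, 0.2943, 0.0005], 0.21)]
scene tip deep_caddy_grip [([0.4783, -0.3012, 0.2797], 0.87)]
turn units [-0.0006 -0.0003 -0.1405] shift units [3.628 0.596 0.005] j [-0.71  0.13  1.38 -0.    1.63 -0.34]
```

View pics/s2.png

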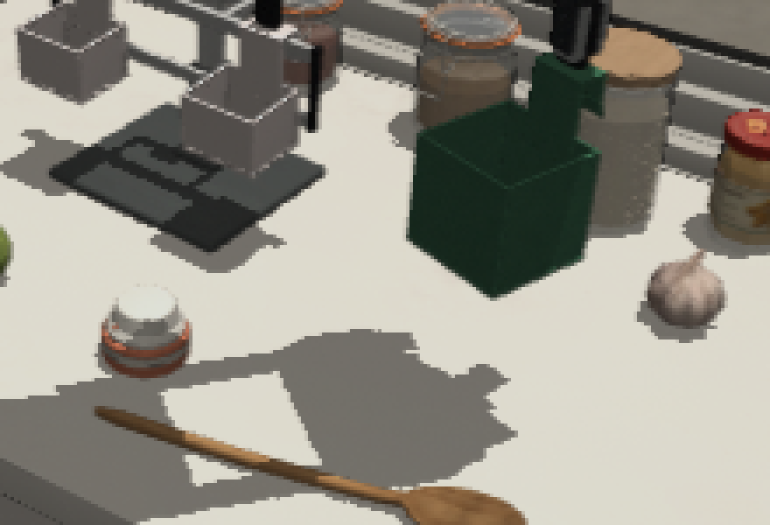

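Grasp is good and the caddy hangs level. The rack is clear, with the gap between the white caddies. I'll go in front of the gap at height and approach along the rack's x.

```bash
python3 - <<'E'
from h import *
go([.446,.059,.24],-.08-np.pi/2)
E
```

```text
turn units [-0.0006 -0.0003 -0.1405] shift units [ 3.621 -0.618  0.305] j [-0.71  0.13  1.38 -0.    1.63 -0.34]
```

send_rows --pt "0 0 0 0 0 -0.07 0" --pt "0 0 0 0 0 -0.07 0" --pt "0.1 -0.3 0 0 0 0 0" --pt "0.3 -0.32 0 0 0 0 0" --pt "0.4 0 0 0 0 0 0" --pt "0.4 0 0 0 0 0 0" --pt "0.4 0 0 0 0 0 0" --pt "0.4 0 0.08 0 0 0 0" --pt "0.4 0 0.1 0 0 0 0" --pt "0.4 0 0.12 0 0 0 0" --pt "0.4 0 0 0 0 0 0" --pt "0.3 0 0 0 0 0 0"

```text
time: 15.0
tool_pos: [0.4449, 0.049, 0.2408]
tool_rot: [0.735, 0.678, -0.0, -0.0]
ft_force: [-0.1, -0.0, -0.7]
opening: 0.0089
finger_force: 69.0
```

send_rows --pt "0.12 0 0 0 0 0 0" --pt "0 0 0 0 0 0 0" --pt "0 0 0 0 0 0 0"

```text
time: 15.3
tool_pos: [0.4463, 0.0583, 0.2411]
tool_rot: [0.735, 0.678, -0.0, 0.0]
ft_force: [-0.1, 0.0, -1.0]
opening: 0.0087
finger_force: 69.0
```

```bash
python3 - <<'E'
from h import *
s=st()
for n in('wrist','scene','top'): p=look(n,['deep_caddy','deep_caddy_hook','deep_caddy_grip','rail_top','left_caddy_hook','right_caddy_hook'])
go([.5655,.0495,.24],-.08-np.pi/2)
E
```

```text
t 15.3 pos [0.4463 0.0583 0.2411] F [-0.1  0.  -1. ] open 0.0087 ff 69.0
[[0.081, 0.997, -0.0], [0.997, -0.081, -0.0], [-0.0, -0.0, -1.0]]
wrist tip deep_caddy [([0.3921, 0.0631, 0.1132], 0.59)]
wrist tip deep_caddy_hook [([0.4456, 0.0603, 0.2286], 0.65), ([0.6093, 0.0491, -0.002], 0.58)]
wrist tip deep_caddy_grip [([0.446, 0.0593, 0.2531], 0.59)]
wrist tip rail_top [([0.5699, 0.053, 0.1726], 0.75)]
wrist tip left_caddy_hook [([0.5662, 0.1347, 0.1738], 0.57)]
wrist tip right_caddy_hook [([0.555, -0.035, 0.1753], 0.9), ([0.569, 0.1339, 0.1756], 0.68)]
scene tip deep_caddy [([0.3974, 0.0641, 0.1104], 0.78)]
scene tip deep_caddy_hook [([0.4447, 0.0619, 0.228], 0.63)]
scene tip deep_caddy_grip [([0.4462, 0.065, 0.2513], 0.78), ([0.4934, 0.2931, -0.0009], 0.67)]
scene tip rail_top [([0.5655, 0.0546, 0.1703], 0.94)]
scene tip left_caddy_hook [([0.5714, 0.1363, 0.1735], 0.49)]
scene tip right_caddy_hook [([0.5592, -0.0393, 0.1749], 0.56)]
top tip deep_caddy [([0.3961, 0.0663, 0.1142], 0.73)]
top tip deep_caddy_hook [([0.4434, 0.0606, 0.2288], 0.94)]
top tip deep_caddy_grip [([0.4422, 0.0595, 0.2495], 0.81)]
top tip rail_top [([0.5638, 0.05, 0.1721], 0.69)]
top tip left_caddy_hook []
top tip right_caddy_hook [([0.5573, -0.0391, 0.1736], 0.65), ([0.487, 0.2948, -0.0031], 0.31)]
turn units [ 0.      0.     -0.0005] shift units [0.002 1.196 0.013] j [-0.04 -0.12  1.69 -0.    1.57  0.04]
```

send_rows --pt "-0.015 0.2 0 0 0 0 0" --pt "0 0.2 0 0 0 0 0" --pt "0 0.2 0 0 0 0 0" --pt "0 0.2 0 0 0 0 0" --pt "0 0.2 0 0 0 0 0" --pt "0 0.2 0 0 0 0 0" --pt "0 0 0 0 0 0 0" --pt "0 0 0 0 0 0 0"

```text
time: 17.15
tool_pos: [0.5657, 0.0476, 0.2409]
tool_rot: [0.735, 0.678, -0.0, -0.0]
ft_force: [-0.1, 0.7, -1.8]
opening: 0.0089
finger_force: 69.1
```

```bash
python3 - <<'E'
from h import *
s=st()
for n in('wrist','scene','top'): p=look(n,['deep_caddy_hook','rail_top','left_caddy_hook','right_caddy_hook']);cv2.imwrite(f'pics/r_{n}.png',p['img'])
go([.566,.0485,.19],-.08-np.pi/2)
a=cv2.imread('pics/r_top.png')[150:250,210:340];b=cv2.imread('pics/r_scene.png')[150:250,210:340]
cv2.imwrite('pics/r.png',np.vstack([cv2.resize(x,None,fx=3,fy=3,interpolation=3) for x in(a,b)]))
E
```

```text
t 17.15 pos [0.5657 0.0476 0.2409] F [-0.1  0.7 -1.8] open 0.0089 ff 69.1
[[0.081, 0.997, -0.001], [0.997, -0.081, -0.0], [-0.0, -0.001, -1.0]]
wrist tip deep_caddy_hook [([0.5633, 0.0495, 0.23], 0.97)]
wrist tip rail_top [([0.5697, 0.0532, 0.1765], 0.94)]
wrist tip left_caddy_hook [([0.567, 0.1358, 0.173], 0.86)]
wrist tip right_caddy_hook [([0.5544, -0.0351, 0.1738], 0.91)]
scene tip deep_caddy_hook [([0.5638, 0.0496, 0.2285], 0.56), ([0.5645, 0.052, 0.2508], 0.43)]
scene tip rail_top [([0.5655, 0.055, 0.1726], 0.89), ([0.5172, 0.0571, 0.1138], 0.66)]
scene tip left_caddy_hook [([0.5716, 0.1374, 0.1769], 0.56), ([0.5424, 0.137, 0.0876], 0.56)]
scene tip right_caddy_hook [([0.5589, -0.0404, 0.1744], 0.63)]
top tip deep_caddy_hook [([0.5657, 0.0481, 0.2289], 0.58), ([0.4873, 0.2937, 0.0006], 0.43)]
top tip rail_top [([0.5664, 0.0539, 0.1734], 0.79), ([0.5398, 0.138, 0.0887], 0.59)]
top tip left_caddy_hook [([0.5691, 0.1372, 0.1779], 0.69)]
top tip right_caddy_hook [([0.5569, -0.0398, 0.1726], 0.64)]
turn units [-0.      0.0001 -0.0005] shift units [0.01  0.001 0.513] j [-0.05  0.13  1.44 -0.    1.57  0.03]
```

View pics/r.png

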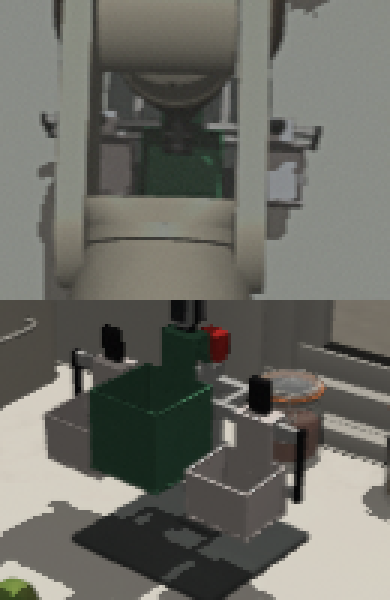

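In the scene crop the green caddy is between the two white ones, at (150,430), above and clear of them. Lowering in steps while watching the force.

send_rows --pt "0 0.005 0.1 0 0 0 0" --pt "0 0 0.1 0 0 0 0" --pt "0 0 0.05 0 0 0 0" --pt "0 0 0.04 0 0 0 0" --pt "0 0 0.04 0 0 0 0"

```text
time: 18.4
tool_pos: [0.5663, 0.0475, 0.2079]
tool_rot: [0.735, 0.678, -0.0, -0.0]
ft_force: [-0.3, 0.2, -1.6]
opening: 0.0089
finger_force: 69.0
```

send_rows --pt "0 0 0.04 0 0 0 0" --pt "0 0 0.04 0 0 0 0" --pt "0 0 0.04 0 0 0 0"

```text
time: 18.7
tool_pos: [0.5663, 0.0475, 0.1961]
tool_rot: [0.735, 0.678, 0.0, 0.0]
ft_force: [0.0, 0.1, -1.8]
opening: 0.009
finger_force: 69.0
```

No contact with the lip. Seating the hook.

send_rows --pt "0 0 0.04 0 0 0 0" --pt "0 0 0.03 0 0 0 0" --pt "0 0 0.01 0 0 0 0" --pt "0 0 0 0 0 0 0"

```text
time: 19.1
tool_pos: [0.5663, 0.0476, 0.1882]
tool_rot: [0.735, 0.678, -0.0, -0.0]
ft_force: [0.5, 0.5, -1.8]
opening: 0.0088
finger_force: 69.0
```

send_rows --pt "0 0 0.01 0 0 0 0" --pt "0 0 0.01 0 0 0 0" --pt "0 0 0 0 0 0 0"

```text
time: 19.4
tool_pos: [0.5665, 0.0475, 0.1873]
tool_rot: [0.735, 0.678, 0.0, 0.0]
ft_force: [-3.4, 0.2, 8.3]
opening: 0.0084
finger_force: 70.5
```

send_rows --pt "0 0 0 0 0 0 0.3" --pt "0 0 0 0 0 0 0.3" --pt "0 0 0 0 0 0 0.3" --pt "0 0 0 0 0 0 0.3" --pt "0 0 0 0 0 0 0.3"

```text
time: 19.9
tool_pos: [0.5663, 0.0475, 0.1862]
tool_rot: [0.735, 0.678, -0.0, -0.0]
ft_force: [-0.0, -0.6, -0.1]
opening: 0.0256
finger_force: 0.1
```

send_rows --pt "0 0 -0.1 0 0 0 0.3" --pt "0 0 -0.2 0 0 0 0.3" --pt "0 0 -0.4 0 0 0 0.3" --pt "0 0 -0.4 0 0 0 0.3" --pt "0 0 -0.4 0 0 0 0.5" --pt "0 0 0 0 0 0 0.8"

```text
time: 20.5
tool_pos: [0.5671, 0.0475, 0.3428]
tool_rot: [0.735, 0.678, 0.003, 0.003]
ft_force: [0.2, 0.4, 0.2]
opening: 0.0537
finger_force: 0.0
```

```bash
python3 - <<'E'
from h import *
s=st()
for n in('wrist','scene','top'): p=look(n,['deep_caddy','deep_caddy_hook','deep_caddy_grip','rail_top','left_caddy_hook','right_caddy_hook','mast_grip']); cv2.imwrite(f'pics/h_{n}.png',p['img'])
look('top',['pepper_mill']);look('scene',['pepper_mill'])
b=cv2.imread('pics/h_scene.png')[130:260,200:350]
cv2.imwrite('pics/hs.png',cv2.resize(b,None,fx=4,fy=4,interpolation=3))
E
```

```text
t 20.5 pos [0.5671 0.0475 0.3428] F [0.2 0.4 0.2] open 0.0537 ff 0.0
[[0.081, 0.997, 0.008], [0.997, -0.081, -0.001], [0.0, 0.008, -1.0]]
wrist tip deep_caddy [([0.5218, 0.0535, 0.058], 0.64)]
wrist tip deep_caddy_hook [([0.5632, 0.049, 0.1713], 0.67)]
wrist tip deep_caddy_grip [([0.5598, 0.0501, 0.1963], 0.75), ([0.5362, 0.1392, 0.0854], 0.56)]
wrist tip rail_top [([0.5616, 0.0492, 0.1742], 0.44)]
wrist tip left_caddy_hook [([0.5674, 0.1345, 0.1751], 0.82)]
wrist tip right_caddy_hook [([0.5548, -0.0379, 0.1751], 0.56), ([0.5669, 0.1371, 0.1758], 0.27)]
wrist tip mast_grip [([0.6081, 0.0525, 0.2054], 0.63)]
scene tip deep_caddy [([0.5293, 0.0532, 0.0535], 0.68), ([0.5285, -0.0416, 0.0884], 0.31), ([0.558, 0.0504, 0.1993], 0.22)]
scene tip deep_caddy_hook [([0.5604, 0.0515, 0.1731], 0.61), ([0.3661, -0.0638, 0.0051], 0.56)]
scene tip deep_caddy_grip [([0.5603, 0.0547, 0.1966], 0.91)]
scene tip rail_top []
scene tip left_caddy_hook [([0.5689, 0.136, 0.1775], 0.74)]
scene tip right_caddy_hook [([0.5594, -0.0399, 0.1755], 0.93)]
scene tip mast_grip [([0.6115, 0.046, 0.2042], 0.66)]
top tip deep_caddy [([0.5263, 0.0533, 0.0559], 0.6)]
top tip deep_caddy_hook [([0.5625, 0.0507, 0.1736], 0.8)]
top tip deep_caddy_grip [([0.5581, 0.0507, 0.1966], 0.82), ([0.5706, 0.1365, 0.1783], 0.2)]
top tip rail_top [([0.5651, 0.0527, 0.1708], 0.88)]
top tip left_caddy_hook [([0.572, 0.1354, 0.1791], 0.64)]
top tip right_caddy_hook [([0.5536, -0.0406, 0.1718], 0.66)]
top tip mast_grip [([0.6152, 0.0479, 0.2025], 0.54)]
top tip pepper_mill [([0.3855, 0.3177, 0.0018], 0.87), ([0.3733, 0.4278, 0.0012], 0.81), ([0.3664, -0.063, -0.0003], 0.68)]
scene tip pepper_mill [([0.4924, 0.2914, -0.0043], 0.95), ([0.371, 0.4261, 0.0021], 0.84), ([0.3851, 0.3215, -0.0013], 0.57)]
```

View pics/hs.png

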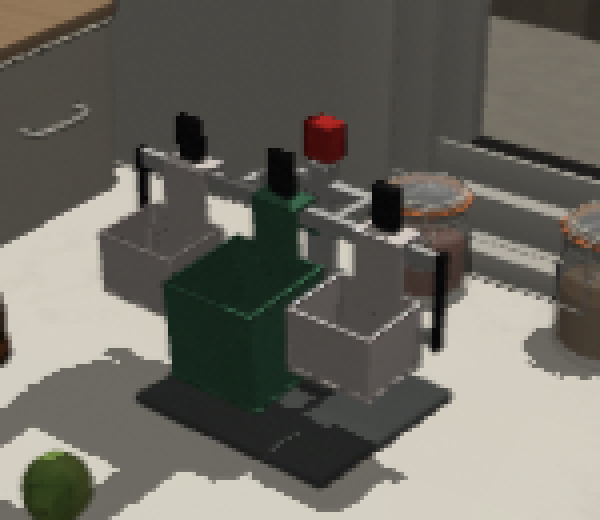

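The green caddy hangs in the gap with its hook home (z≈0.173), leaning about 0.1 rad. The whites are in place and the mast is up. Next the mill: turn the tool 90°, then move above it.

send_rows --pt "0 0 0 0 0 -0.0715 1" --pt "0 0 0 0 0 -0.0715 1" --pt "0 0 0 0 0 -0.0715 1" --pt "0 0 0 0 0 -0.0715 1" --pt "0 0 0 0 0 -0.0715 1" --pt "0 0 0 0 0 -0.0715 1" --pt "0 0 0 0 0 -0.0715 1" --pt "0 0 0 0 0 -0.0715 1" --pt "0 0 0 0 0 -0.0715 1" --pt "0 0 0 0 0 -0.0715 1" --pt "0 0 0 0 0 -0.07 1" --pt "0 0 0 0 0 0 1"

```text
time: 23.1
tool_pos: [0.5663, 0.0475, 0.3363]
tool_rot: [0.039, 0.999, -0.0, -0.0]
ft_force: [0.1, -0.3, 0.0]
opening: 0.0855
finger_force: 0.0
```

```bash
python3 - <<'E'
from h import *
st(); go([.491,.292,.28],-.08)
E
```

```text
t 23.1 pos [0.5663 0.0475 0.3363] F [ 0.1 -0.3  0. ] open 0.0855 ff 0.0
[[-0.997, 0.079, -0.0], [0.079, 0.997, -0.0], [0.0, -0.0, -1.0]]
turn units [-0.0001 -0.      0.0005] shift units [0.946 2.377 0.563] j [-0.05  0.12  1.26 -0.    1.76 -1.54]
```

send_rows --pt "0.14 0.34 0 0 0 0 1" --pt "0.14 0.34 0 0 0 0 1" --pt "0.14 0.34 0 0 0 0 1" --pt "0.14 0.34 0.12 0 0 0 1" --pt "0.14 0.34 0.16 0 0 0 1" --pt "0.13 0.34 0.16 0 0 0 1" --pt "0.12 0.34 0.12 0 0 0 1" --pt "0 0 0 0 0 0 1" --pt "0 0 0 0 0 0 1"

```text
time: 24.0
tool_pos: [0.4908, 0.293, 0.2801]
tool_rot: [0.042, 0.999, -0.0, -0.0]
ft_force: [-0.5, -0.6, 0.5]
opening: 0.0853
finger_force: 0.0
```

```bash
python3 - <<'E'
from h import *
s=st()
for i in range(2): p=look('wrist',['pepper_mill'],'tipfind')
look('top',['pepper_mill'])
cv2.imwrite('pics/w3.png',p['img'])
go([.491,.292,.122],-.08)
E
```

```text
t 24.0 pos [0.4908 0.293  0.2801] F [-0.5 -0.6  0.5] open 0.0853 ff 0.0
[[-0.996, 0.084, -0.0], [0.084, 0.996, -0.0], [0.0, -0.001, -1.0]]
wrist tip pepper_mill [([0.3729, 0.4237, 0.0016], 0.86), ([0.3865, 0.3183, 0.0007], 0.82), ([0.4905, 0.2898, -0.0029], 0.81)]
wrist find pepper_mill [([0.3901, 0.3131, 0.153], 0.98), ([0.3777, 0.4123, 0.1481], 0.89), ([0.4795, 0.291, 0.1461], 0.78)]
wrist tip pepper_mill [([0.4917, 0.2925, -0.0009], 0.72), ([0.3873, 0.3194, 0.0004], 0.69)]
wrist find pepper_mill [([0.376, 0.4138, 0.1484], 0.91), ([0.3866, 0.3147, 0.1534], 0.81), ([0.4755, 0.2913, 0.1475], 0.57)]
top tip pepper_mill [([0.4876, 0.2933, 0.0001], 0.57)]
turn units [ 0.      0.0002 -0.0015] shift units [ 0.003 -0.     1.585] j [ 0.4   0.13  1.36 -0.    1.65 -1.09]
```

View pics/w3.png

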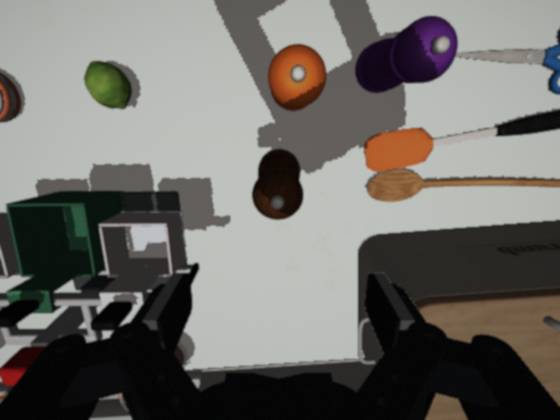

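The wrist view shows the dark mill at (278,195), midway between the fingers, with orange at (297,75) and purple at (425,50) well clear. Grasping its head.

send_rows --pt "0 0 0.3 0 0 0 1" --pt "0 0 0.4 0 0 0 1" --pt "0 0 0.4 0 0 0 1" --pt "0 0 0.3 0 0 0 1" --pt "0 0 0.16 0 0 0 1" --pt "0 0 0 0 0 0 0" --pt "0 0 0 0 0 0 0" --pt "0 0 0 0 0 0 0" --pt "0 0 0 0 0 0 0" --pt "0 0 0 0 0 0 0" --pt "0 0 0 0 0 0 0" --grip_force 50

```text
time: 25.5
tool_pos: [0.4918, 0.2926, 0.1262]
tool_rot: [0.041, 0.999, 0.0, 0.001]
ft_force: [-0.5, -1.8, 5.6]
opening: 0.0462
finger_force: 50.9
```

send_rows --pt "0 0 0 0 0 0 0" --pt "0 0 -0.05 0 0 0 0" --pt "0 0 -0.3 0 0 0 0" --pt "0 0 -0.4 0 0 0 0" --pt "0 0 -0.4 0 0 0 0" --pt "0 0 -0.4 0 0 0 0" --pt "0 0 -0.4 0 0 0 0" --pt "0 0 -0.4 0 0 0 0" --pt "0 0 -0.2 0 0 0 0" --pt "0 0 0 0 0 0 0"

```text
time: 26.5
tool_pos: [0.4913, 0.2927, 0.3833]
tool_rot: [0.041, 0.999, 0.001, 0.003]
ft_force: [0.8, -0.3, -1.6]
opening: 0.046
finger_force: 52.0
```

```bash
python3 - <<'E'
from h import *
st(); look('top',['pepper_mill']);p=look('scene',['pepper_mill']); go([.52,.0515,.385],-.08)
cv2.imwrite('pics/m.png',cv2.resize(p['img'][60:260,110:340],None,fx=2.5,fy=2.5,interpolation=3))
E
```

```text
t 26.5 pos [0.4913 0.2927 0.3833] F [ 0.8 -0.3 -1.6] open 0.046 ff 52.0
[[-0.997, 0.082, 0.005], [0.082, 0.997, 0.002], [-0.005, 0.003, -1.0]]
top tip pepper_mill [([0.4884, 0.2965, 0.2588], 0.63), ([0.5589, 0.0483, 0.1716], 0.25)]
scene tip pepper_mill [([0.3861, 0.3217, -0.0025], 0.95), ([0.4893, 0.2929, 0.2496], 0.89), ([0.3738, 0.4255, 0.0039], 0.7)]
turn units [-0.0004 -0.0008 -0.0009] shift units [-0.483 -2.378 -0.069] j [ 0.4   0.14  1.16 -0.    1.85 -1.09]
```

View pics/m.png

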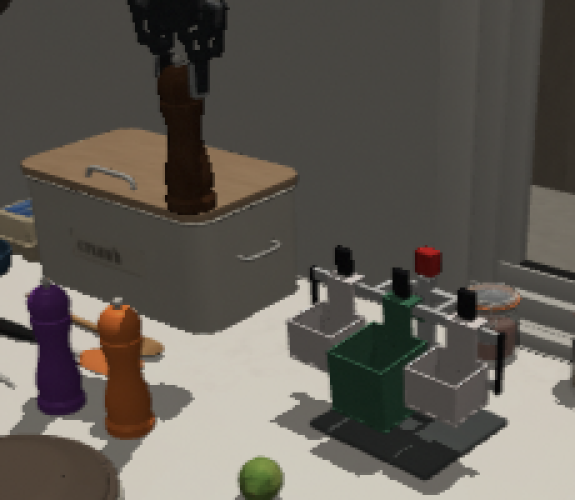

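```bash
python3 - <<'E'
from h import *
go([.494,.055,.384],-.08)
E
```

```text
turn units [-0.0004 -0.0008 -0.0009] shift units [-0.221 -2.364 -0.059] j [ 0.4   0.14  1.16 -0.    1.85 -1.09]
```

send_rows --pt "0 -0.2 0 0 0 0 0" --pt "-0.03 -0.3 0 0 0 0 0" --pt "-0.04 -0.3 0 0 0 0 0" --pt "-0.04 -0.3 0 0 0 0 0" --pt "-0.04 -0.3 0 0 0 0 0" --pt "-0.04 -0.3 0 0 0 0 0" --pt "-0.02 -0.3 0 0 0 0 0" --pt "0 -0.25 0 0 -0.02 0 0" --pt "0 -0.12 0 0 -0.03 0 0" --pt "0 0 0 0 0 0 0" --pt "0 0 0 0 0 0 0"

```text
time: 27.8
tool_pos: [0.4922, 0.0547, 0.3789]
tool_rot: [0.041, 0.998, -0.002, 0.049]
ft_force: [0.2, 0.8, -1.5]
opening: 0.0463
finger_force: 52.1
```

```bash
python3 - <<'E'
from h import *
s=st(); r=R.from_quat(s['tool_rot'])
for n in('top','scene','wrist'): look(n,['pepper_mill','deep_caddy','deep_caddy_hook'])
print((r.inv().apply(np.array([.5145,.0535,.184])-s['tool_pos'])*10).round(3))
E
```

```text
t 27.8 pos [0.4922 0.0547 0.3789] F [ 0.2  0.8 -1.5] open 0.0463 ff 52.1
[[-0.992, 0.082, 0.098], [0.082, 0.997, -0.008], [-0.098, 0.0, -0.995]]
top tip pepper_mill [([0.3728, 0.427, 0.0036], 0.76), ([0.3869, 0.3185, 0.0036], 0.67), ([0.5034, 0.0544, 0.2529], 0.46)]
top tip deep_caddy [([0.5262, 0.0521, 0.0549], 0.52)]
top tip deep_caddy_hook [([0.5249, 0.0561, 0.0538], 0.67)]
scene tip pepper_mill [([0.504, 0.0549, 0.2527], 0.98), ([0.3859, 0.3238, 0.0016], 0.96), ([0.3708, 0.4263, 0.0022], 0.8)]
scene tip deep_caddy [([0.5282, 0.0539, 0.0525], 0.56)]
scene tip deep_caddy_hook [([0.5642, 0.0488, 0.1724], 0.58)]
wrist tip pepper_mill [([0.386, 0.3144, -0.0015], 0.74), ([0.3743, 0.4263, 0.0031], 0.6)]
wrist tip deep_caddy [([0.5248, 0.0512, 0.0574], 0.88)]
wrist tip deep_caddy_hook [([0.5369, 0.1395, 0.0864], 0.24)]
[-0.031  0.006  1.961]
```

send_rows --pt "-0.03 0 0.2 0 0 0 0" --pt "0 0 0.3 0 0 0 0" --pt "0 0 0.3 0 0 0 0" --pt "0 0 0.2 0 0 0 0" --pt "0 0 0.1 0 0 0 0" --pt "0 0 0 0 0 0 0"

```text
time: 29.0
tool_pos: [0.5063, 0.0535, 0.2694]
tool_rot: [0.041, 0.998, -0.002, 0.049]
ft_force: [-0.7, -0.4, -1.0]
opening: 0.0459
finger_force: 52.1
```

```bash
python3 - <<'E'
from h import *
s=st()
for n in('top','scene','wrist'): p=look(n,['pepper_mill','deep_caddy']); cv2.imwrite(f'pics/i_{n}.png',p['img'])
a=cv2.imread('pics/i_scene.png')[110:250,210:340]
cv2.imwrite('pics/i.png',cv2.resize(a,None,fx=4,fy=4,interpolation=3))
E
```

```text
t 29.0 pos [0.5063 0.0535 0.2694] F [-0.7 -0.4 -1. ] open 0.0459 ff 52.1
[[-0.992, 0.082, 0.098], [0.081, 0.997, -0.008], [-0.098, -0.0, -0.995]]
top tip pepper_mill [([0.3856, 0.3186, 0.0014], 0.7), ([0.3763, 0.4289, 0.0047], 0.62), ([0.5159, 0.0545, 0.1451], 0.59)]
top tip deep_caddy [([0.5245, 0.0536, 0.0552], 0.73), ([0.5368, 0.1375, 0.086], 0.32)]
scene tip pepper_mill [([0.3732, 0.4258, 0.0036], 0.9), ([0.3815, 0.3223, 0.0016], 0.86), ([0.5199, 0.0526, 0.1454], 0.71)]
scene tip deep_caddy [([0.5254, 0.0572, 0.0532], 0.68)]
wrist tip pepper_mill [([0.5185, 0.0498, 0.1454], 0.87), ([0.3865, 0.3164, -0.0026], 0.71), ([0.3684, 0.0991, -0.0012], 0.66)]
wrist tip deep_caddy []
```

View pics/i.png

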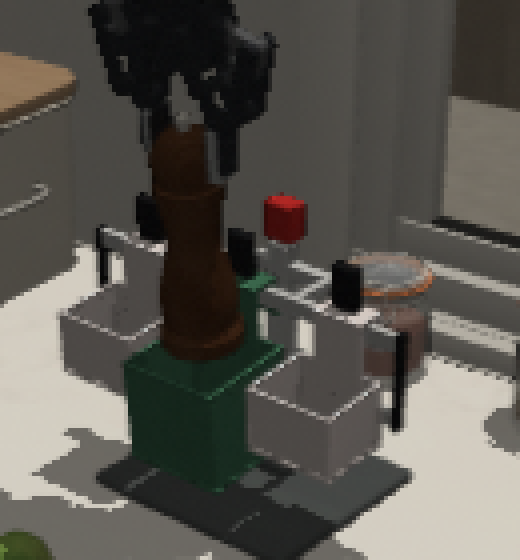

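The foot is at the mouth of the green caddy, crop (205,335), centred within about 2 mm. Lowering slowly.

send_rows --pt "0 0 0.1 0 0 0 0" --pt "0 0 0.1 0 0 0 0" --pt "0 0 0.1 0 0 0 0" --pt "0 0 0.1 0 0 0 0"

```text
time: 29.85
tool_pos: [0.5104, 0.0531, 0.229]
tool_rot: [0.041, 0.998, -0.002, 0.049]
ft_force: [-0.6, 0.6, -1.6]
opening: 0.0459
finger_force: 52.1
```

send_rows --pt "0 0 0.1 0 0 0 0" --pt "0 0 0.1 0 0 0 0" --pt "0 0 0.1 0 0 0 0" --pt "0 0 0.05 0 0 0 0"

```text
time: 30.25
tool_pos: [0.5138, 0.0528, 0.1943]
tool_rot: [0.041, 0.998, -0.002, 0.049]
ft_force: [0.7, 0.8, -2.0]
opening: 0.046
finger_force: 52.0
```

send_rows --pt "0 0 0.04 0 0 0 0" --pt "0 0 0.03 0 0 0 0" --pt "0 0 0 0 0 0 0"

```text
time: 30.55
tool_pos: [0.5147, 0.0528, 0.1884]
tool_rot: [0.041, 0.998, -0.002, 0.05]
ft_force: [-0.6, -0.4, -1.9]
opening: 0.0459
finger_force: 52.0
```

send_rows --pt "0 0 0.015 0 0 0 0" --pt "0 0 0.015 0 0 0 0" --pt "0 0 0 0 0 0 0"

```text
time: 30.85
tool_pos: [0.515, 0.0528, 0.1855]
tool_rot: [0.041, 0.998, -0.002, 0.05]
ft_force: [-0.1, 0.8, -2.1]
opening: 0.0461
finger_force: 52.0
```

send_rows --pt "0 0 0.015 0 0 0 0" --pt "0 0 0 0 0 0 0"

```text
time: 31.05
tool_pos: [0.5151, 0.0527, 0.1839]
tool_rot: [0.041, 0.998, -0.002, 0.05]
ft_force: [0.7, -0.0, -2.4]
opening: 0.0459
finger_force: 52.0
```

send_rows --pt "0 0 0.015 0 0 0 0" --pt "0 0 0.015 0 0 0 0" --pt "0 0 0 0 0 0 0"

```text
time: 31.35
tool_pos: [0.5163, 0.0526, 0.1829]
tool_rot: [0.041, 0.998, -0.002, 0.052]
ft_force: [-3.7, -0.7, 16.7]
opening: 0.0461
finger_force: 53.6
```

send_rows --pt "0 0 -0.012 0 0 0 0" --pt "0 0 0 0 0 0 0.85" --pt "0 0 0 0 0 0 0.85" --pt "0 0 0 0 0 0 0.85" --pt "0 0 0 0 0 0 0.85" --pt "0 0 0 0 0 0 0.85" --pt "0 0 -0.1 0 0 0 0.85" --pt "0 0 -0.3 0 0 0 0.85" --pt "0 0 -0.4 0 0 0 0.85" --pt "0 0 -0.4 0 0 0 0.85" --pt "0 0 -0.2 0 0 0 0.85" --pt "0 0 0 0 0 0 0.85"

```text
time: 32.55
tool_pos: [0.5018, 0.0539, 0.3256]
tool_rot: [0.041, 0.998, -0.002, 0.053]
ft_force: [-0.1, 0.7, 0.5]
opening: 0.0729
finger_force: 0.0
```

```bash
python3 - <<'E'
from h import *
s=st()
for n in('top','scene'): p=look(n,['pepper_mill','deep_caddy','deep_caddy_hook','left_caddy_hook','right_caddy_hook','mast_grip'])
cv2.imwrite('pics/f.png',cv2.resize(p['img'][110:250,210:340],None,fx=4,fy=4,interpolation=3))
E
```

```text
t 32.55 pos [0.5018 0.0539 0.3256] F [-0.1  0.7  0.5] open 0.0729 ff 0.0
[[-0.991, 0.082, 0.105], [0.081, 0.997, -0.008], [-0.105, 0.0, -0.994]]
top tip pepper_mill [([0.3862, 0.3165, 0.0017], 0.65), ([0.3731, 0.4316, 0.0016], 0.63), ([0.5207, 0.0518, 0.055], 0.42)]
top tip deep_caddy [([0.5304, -0.035, 0.086], 0.54), ([0.5264, 0.0538, 0.0568], 0.5)]
top tip deep_caddy_hook []
top tip left_caddy_hook []
top tip right_caddy_hook [([0.5561, -0.0417, 0.1716], 0.83)]
top tip mast_grip []
scene tip pepper_mill [([0.3722, 0.4262, -0.0005], 0.82), ([0.3851, 0.3227, -0.0008], 0.55)]
scene tip deep_caddy [([0.5276, 0.055, 0.0526], 0.56)]
scene tip deep_caddy_hook [([0.5635, 0.0486, 0.1757], 0.7), ([0.5637, 0.0554, 0.1719], 0.41)]
scene tip left_caddy_hook [([0.5739, 0.137, 0.175], 0.74), ([0.5306, -0.0358, 0.0887], 0.37)]
scene tip right_caddy_hook [([0.5599, -0.0386, 0.1782], 0.77)]
scene tip mast_grip [([0.6138, 0.0493, 0.2001], 0.84)]
```

View pics/f.png

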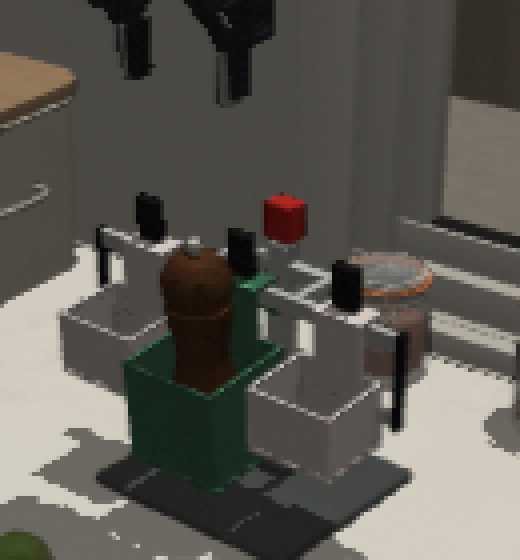

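The mill stands in the hung green caddy, at crop (200,320). The hooks are on the rail, the mast is up and the gripper is clear. Handing in.

```bash
python3 -c "
from h import *
print(close_job())"
```

```text
the job is handed in; nothing more can be done
None
```

The job is handed in, with no verdict returned: the rail is locked up, the green caddy hangs in the gap with both white caddies in place, and the nearer dark pepper mill stands in it, leaning about 0.1 rad with the caddy.

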